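One stopper from the dispenser

ROBOT

A 7-joint arm with a two-finger parallel gripper is mounted at the origin on the work surface. World frame = base frame: x ahead of the robot, y to its left, z up, the work surface at z = 0. Lengths are in mm, angles in rad, forces in N, time in s.
With the tool pointing down it reaches from about 400 to 875 mm from the base axis. Payload 4.4 kg.
Tool frame: the origin (TCP) lies at the very end of the fingers, on their centre line; the grasp point (between the pads) lies 19 mm behind it; z points along the fingers, y is the direction in which the jaws open and shut (so a half turn about z gives the same grasp; the last joint's range is limited). The gripper opens to 85 mm and grips with 20 to 120 N. Pads are 22 mm wide; open, the fingers measure 114 mm over their backs; the gripper's body (76 mm by 85 mm) begins 54 mm behind the grasp point. The pads swing forward as they close: fully open they stand 13 mm farther back than shut.
Start: joints at [-1.235, 0.628, 0.038, 1.517, -0.027, 0.996, -0.02], TCP at [254.177, 598.257, 231.313] pointing down, gripper open.
Joint ranges: [-3.06, 3.06], [-0.37, 2.12], [-1.25, 1.32], [0.18, 2.47], [-1.1, 4.24], [0.23, 1.98], [-2.94, 2.94]. Speed limits (rad/s): [2.57, 2.57, 3.14, 3.14, 3.14, 3.14, 3.14].

INTERFACE

Orientations are given as [roll, pitch, yaw] about the fixed x, y, z axes, in that order (R = Rz(yaw) Ry(pitch) Rx(roll)).
In Python, from cell import ctrl gives the robot as it stands.
- The arm moves only by the shell command python3 -m crank 'ROWS' [OPENING]. ROWS is JSON, a list that holds one entry, the list of rows, each a list of 6 numbers: the shift along the tool's x, y, z in units of 30 mm (1.0 is 30 mm), then the turn, a rotation vector about the tool's x, y, z in units of 6 degrees (1.0 is 6 degrees). In form: [[[tx, ty, tz, rx, ry, rz], ...]]. A call has 1 to 12 rows; each row shifts and turns the pose as measured when the row begins, along the tool's axes as they then stand; what a row does not reach is not made up. A row lasts 1/12 s, in which the tool goes at most 41.7 mm and 7.16 degrees, less where a joint would pass 70% of its speed; a pose out of reach is approached as far as the arm can. A call is refused whole if a number of a shift passes 1 or a number of a turn 1, either way. A call with a gripper value outside its range is refused whole. OPENING is the gripper command: -1 is fully open, 1 is shut, values between are in proportion, set as the call begins (- or left out, the last holds). The fingers move at their own pace and stop on an object; the grip force is fixed at half the most. Time passes only in rows, so rows that do not move let the fingers close. It gives the time, the measured TCP pose, the force and the opening at its end, in the units of the state.
- ctrl.read_state(): the state, without advancing time (a new reading comes with each control period).
- ctrl.get_image(name): name is "scene" or "top" or "wrist"; returns a dict with "color" (400x640x3 uint8, red, green, blue), "depth" (400x640 float32, mm along the optical axis (not along the pixel's ray), 0 where there is no reading), "camera_matrix" (3x3 intrinsics, pixels), "k1" (the pictures are not rectified: a ray, as slopes to the right and down, at radius r is drawn at 1 + k1 r^2 times it, then the intrinsics apply), "R" (3x3) and "t" (3): a world point X has camera coordinates R X + t. Camera axes: x right, y down, z forward; pixel columns grow to the right and rows downward; lengths in mm; the calibration is good to about 2 mm. A picture is of the moment at which its call begins.
- ctrl.finish_job(): hands the job in, once; it reports no verdict.
Trained networks look in a picture, given as the dict that the camera call returned (one of the last four; its "shot" number tells which), for a name from the list of things; names that differ only in an ending like _2 or _b are one class to them, and where a whole thing is asked for, a point or a joint stands for the part that bears it (a point fixed in the world has none). Each returns a list of dicts, best first, with "conf" (0 to 1); they miss things now and then, are a little off and sometimes report something else, mostly with a low value. They report only what shows in the picture. A call takes as long as a camera call. They do not tell look-alikes from the thing itself.
- ctrl.search_frame(query, picture): "extent" ([centre column, centre row, width, height] in pixels, round what is visible of it).
The state is a dict: "clock": time; "qpos": joint angles; "qd": joint speeds; "tau": joint torques, N m; "eef_pos": TCP position; "tool_rot": TCP orientation; "force": force on the tool from outside, world axes, zero at the start; "torque": the same for the moment, N m; "width": finger opening in mm.
Only numpy, scipy, OpenCV 4.12 (cv2) and the standard library are available. Lean on these libraries where they do the work, as an engineer would, in place of code of your own. Each camera call takes 0.05 s, during which the arm holds its last target. There are 200 camera calls.

TASK

Press the plunger of the stopper dispenser all the way down once and let it come back up, so that a single rubber stopper is ejected, then nudge that stopper aside across the table until it lies flat, wholly on the round cork pad. Only slide the stopper, never lift it or tip it over, leave the other stoppers in the magazine, and leave the other things on the table alone.

Things in the scene. Friction and masses are not known exactly. Their poses are not given: they have to be found in the camera images.
- plunger (a joint): the dispenser's plunger: 0 fully up, grows as it is pressed straight down to its stop at 0.024 m. A spring pushes it back up: 6 N when up, 9 N at the stop; pressing it down takes about 13 N in all with the stack inside. The ejector blade in the outlet moves 3.25 times as far as the plunger; a full press drives the blade 78 mm forward
- plunger_top (a point): centre of the top face of the plunger's round black cap, 32 mm in diameter, 68 mm above the table when up; moves with the plunger, 44 mm high at the stop
- dispenser: fixed grey stopper dispenser. Origin on the table under the centre of its square clear magazine (48 x 48 mm outside, 40 x 40 mm inside, 52 mm tall, open at the top). Its -x axis is the ejecting direction: the outlet slot (15 mm high) is at the foot of the magazine's face at x = -24 mm. The grey housing behind, x = 24 to 109 mm, is 56 mm wide (90 mm over its low feet) and 36 mm tall; the plunger stands on it at x = 65 mm
- stopper_1: the lowest stopper of the stack, the one that a press ejects: black rubber disc, 36 mm in diameter, 12 mm thick, about 20 g, origin at the centre of its underside, z axis up. After a full press it lies loose on the bare table with its centre 65 to 75 mm from the dispenser's origin along -x
- stopper_2: the second stopper of the stack in the magazine, same disc, origin at the centre of its underside; it drops by 12 mm when the lowest is gone and the plunger is up again
- stopper_3: the third stopper of the stack in the magazine, same disc, origin at the centre of its underside; it drops by 12 mm when the lowest is gone and the plunger is up again
- stopper_4: the top stopper of the stack in the magazine, same disc, origin at the centre of its underside; it drops by 12 mm when the lowest is gone and the plunger is up again
- round_pad: the round cork pad, 110 mm in diameter, under 1 mm thick, lying on the table to the left or right of the outlet; its edge does not obstruct sliding; origin at its centre
- square_pad: a square cork pad, 100 x 100 mm, under 1 mm thick, on the other side; not the target; origin at its centre
- flask: bystander: conical glass flask, 90 mm wide, 140 mm tall, origin under its centre
- spray: bystander: spray bottle, 68 mm wide, 173 mm tall, origin under its centre
- jar_cap: bystander: cream stepped jar cap, 64 mm wide, 38 mm tall, origin under its centre
- pill_jar: bystander: small closed amber jar, 38 mm wide, 50 mm tall, origin under its centre
- beaker: bystander: open glass beaker, 80 mm wide, 90 mm tall, origin under its centre
- spatula: bystander: small spatula lying on the table roughly along x, 170 mm long, origin near its middle
- funnel_block: bystander: wooden block with three short glass tubes, 60 x 30 mm, 42 mm tall, origin under its centre
There are look-alikes about, which are no part of the job. What is shaped like the dispenser but blue is not meant.

How it is judged:
By the outcome, as a careful person would: the job done as asked, in the order asked, and still so for the second after the job is handed in, with the robot touching nothing.
It also fails if it takes over 61 s, if anything falls off the work surface, if the arm or the gripper's body presses on something with over 40 N, if the wrist force passes 120 N, or if a joint passes its speed limit or range.

## Working session

There is one attempt and no reset: what is moved stays moved. The work goes in short steps, Python scripts to look and compute and a shell command to move; the robot and the scene stay as the last step left them, time stands still between calls to the robot, and variables do not carry over. Pictures are saved under pics/ and viewed, about 8 in all and at most 12, crops included, and the job is handed in when it is done.

```bash
mkdir -p pics
cat > h.py <<'E'
import numpy as np, cv2
from cell import ctrl
def pt(im,u,v,z=None):
    K=im["camera_matrix"];d=np.array([(u-K[0][2])/K[0][0],(v-K[1][2])/K[1][1]])
    s=d.copy()
    for _ in range(20): s=d/(1+im["k1"]*(s@s))
    R=np.array(im["R"]);t=np.array(im["t"]);ray=R.T@np.array([s[0],s[1],1]);c=-R.T@t
    k=im["depth"][int(round(v)),int(round(u))] if z is None else (z-c[2])/ray[2]
    return c+k*ray
def px(im,X):
    p=np.array(im["R"])@np.array(X,float)+np.array(im["t"]);s=p[:2]/p[2];s=s*(1+im["k1"]*(s@s))
    K=im["camera_matrix"];return np.array([K[0][0]*s[0]+K[0][2],K[1][1]*s[1]+K[1][2]])
def save(im,n,crop=None,f=1):
    c=im["color"]
    if crop: c=c[crop[1]:crop[3],crop[0]:crop[2]]
    cv2.imwrite("pics/"+n,cv2.resize(c[:,:,::-1].copy(),None,fx=f,fy=f,interpolation=cv2.INTER_CUBIC))
E
python3 - <<'E'
from h import *
np.set_printoptions(precision=1,suppress=True)
for n in ("top","scene"):
    im=ctrl.get_image(n);save(im,n+"0.png")
    for q in ("dispenser","plunger_top","round_pad","square_pad","stopper_1"):
        for r in ctrl.search_frame(q,im)[:3]:
            e=r["extent"];print(n,q,round(r["conf"],2),np.array(e),pt(im,e[0],e[1]))
s=ctrl.read_state();print(s)
E
```

```text
top dispenser 0.87 [319.4 266.6  27.4  49.2] [348.7  -6.6  34.6]
top dispenser 0.67 [320.3 167.5  28.4  43.2] [637.2  -9.4  38.5]
top dispenser 0.6 [264.4 119.9  10.1  26.5] [779.2 156.   37.2]
top plunger_top 0.59 [319.1 158.5  10.3  10.8] [659.5  -5.7  67.1]
top plunger_top 0.52 [318.1 259.6  13.7  10. ] [370.9  -2.8  67.9]
top plunger_top 0.36 [386.9 166.9  14.5  14.8] [ 637.7 -203.3   47.7]
top round_pad 0.94 [377.4 229.8  36.1  38.5] [ 455.  -179.8    1.4]
top square_pad 0.71 [258.2 226.1  40.3  39.9] [465.9 175.8   1.7]
top stopper_1 0.62 [322.6 179.2  13.6   9.6] [601.5 -15.9  49.4]
scene dispenser 0.86 [321.8 235.4  43.8  52.5] [671.9  -3.5  38.3]
scene dispenser 0.59 [309.8 173.4  29.4  38.4] [382.3  -4.   36.9]
scene plunger_top 0.63 [321.1 229.3  13.5  16.6] [679.5  -5.5  62.5]
scene plunger_top 0.62 [308.8 166.3  10.3  14.8] [392.7  -6.6  66.6]
scene plunger_top 0.27 [398.4 267.7  17.8  26.6] [801.3 149.3  31.9]
scene round_pad 0.89 [250.6 206.7  44.   20.5] [ 468.7 -176.3   -1.2]
scene square_pad 0.8 [376.6 197.2  41.9  25.9] [469.5 173.5  -5.6]
scene stopper_1 0.56 [313.9 218.4  11.    7.4] [611.2 -15.7  45.3]
{'clock': 0.6, 'qpos': array([-1.2,  0.6,  0. ,  1.5, -0. ,  1. , -0. ]), 'qd': array([ 0., -0.,  0.,  0.,  0., -0.,  0.]), 'tau': array([  0. , -56.3,   1.2, -19.4,   0. ,   0. ,  -0. ]), 'eef_pos': array([254.2, 598.3, 231.3]), 'tool_rot': array([ 3.1, -0. ,  2.7]), 'force': array([ 0.7, -0.7,  0.7]), 'torque': array([ 0., -0.,  0.]), 'width': 85.12190870386836}
```

View pics/top0.png

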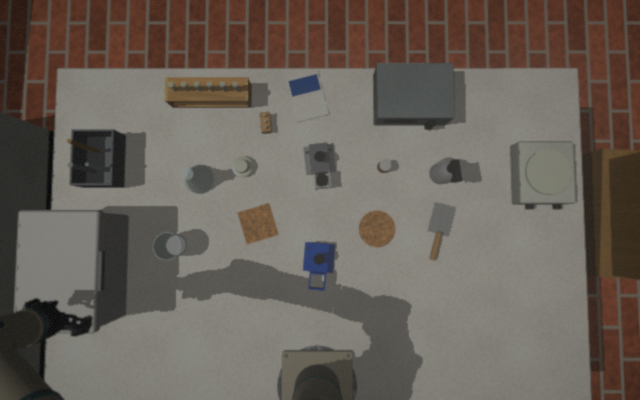

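View pics/scene0.png

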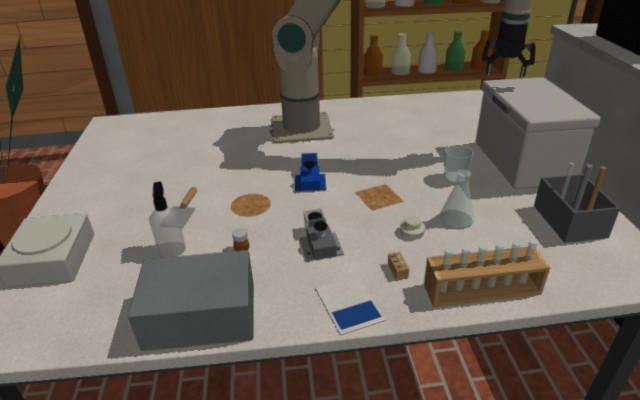

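The top view shows two dispensers. The grey one has its cap at (319,158) and magazine at (322,180). The blue look-alike is at (319,258). The grey one is meant, and its outlet faces the robot. The round pad is at (377,229) and the square pad at (258,223). I'll check a crop of the grey one and work out the approach.

```bash
cat >> h.py <<'E'
from scipy.spatial.transform import Rotation as Ro
np.set_printoptions(precision=3,suppress=True)
def go(P,yaw=None):
    s=ctrl.read_state();R=Ro.from_euler('xyz',s["tool_rot"])
    d=R.inv().apply(np.array(P,float)-s["eef_pos"])/30
    print("pos",s["eef_pos"],"rot",s["tool_rot"],"q",s["qpos"],"t",s["clock"],"w",s["width"],"F",s["force"]);print("shift units",d)
    if yaw is not None: print("turn units",np.degrees((R.inv()*Ro.from_euler('xyz',[np.pi,0,yaw])).as_rotvec())/6)
E
python3 - <<'E'
from h import *
im=ctrl.get_image("top");save(im,"crop1.png",(280,130,420,300),4)
go([560,-20,300],np.pi)
for q in ("round_pad",):
    e=ctrl.search_frame(q,im)[0]["extent"];print(pt(im,e[0],e[1],0.5))
# cork segmentation
hsv=cv2.cvtColor(im["color"],cv2.COLOR_RGB2HSV);m=((hsv[...,0]<20)&(hsv[...,1]>100)).astype(np.uint8);m[:, :350]=0;m[:,400:]=0;m[:200]=0;m[260:]=0
c=max(cv2.findContours(m,0,2)[0],key=cv2.contourArea);(u,v),(a,b),_=cv2.fitEllipse(c);print(u,v,a,b,pt(im,u,v,0.5))
E
```

```text
pos [254.19  598.252 231.345] rot [ 3.142 -0.     2.74 ] q [-1.235  0.628  0.039  1.517 -0.027  0.996 -0.02 ] t 0.65 w 85.59174297318954 F [ 0.34  -0.305  0.568]
shift units [-17.441 -14.981  -2.29 ]
turn units [ 0.001 -0.    -3.837]
[ 455.297 -181.414    0.5  ]
376.6310729980469 228.47235107421875 33.61550521850586 34.17398452758789 [ 458.95  -177.662    0.5  ]
```

View pics/crop1.png

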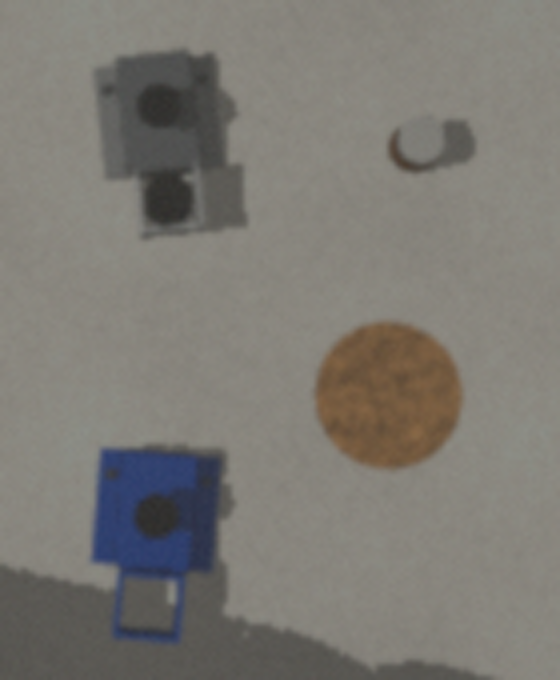

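The crop shows the grey dispenser with its black cap at crop (160,105) and its magazine, with black stoppers inside, at (168,197). The blue one is empty and is the decoy. The pad is whole, at crop (388,395). Moving above the grey dispenser with the gripper shut.

```bash
python3 -m crank '[[[0,0,-1,0,0,0],[-0.9,-0.8,-0.5,0,0,0],[-1,-0.83,-0.3,0,0,0],[-1,-0.83,-0.3,0,0,0],[-1,-0.83,0,0,0,0],[-1,-0.83,0,0,0,0],[-1,-0.83,0,0,0,0],[-1,-0.83,0,0,0,0],[-1,-0.83,0,0,0,0]]]' 1 && python3 -m crank '[[[-1,-0.84,0,0,0,0],[-1,-0.84,0,0,0,0],[-1,-0.84,0,0,0,0],[-1,-0.84,0,0,0,0],[-1,-0.84,0,0,0,0],[-1,-0.84,0,0,0,0],[-1,-0.84,0,0,0,0],[-1,-0.84,0,0,0,0],[-0.9,-0.9,0,0,0,-0.9],[0,0,0,0,0,-1],[0,0,0,0,0,-1],[0,0,0,0,0,-0.9]]]'
python3 - <<'E'
from h import *
go([560,-20,300],np.pi)
im=ctrl.get_image("wrist");save(im,"w1.png")
for q in ("dispenser","plunger_top","round_pad","stopper_1"):
  for r in ctrl.search_frame(q,im)[:3]:
    e=r["extent"];print(q,r["conf"],np.array(e),pt(im,e[0],e[1]))
E
```

```text
clock: 1.45
eef_pos: [394.1, 324.0, 295.3]
tool_rot: [3.134, -0.004, 2.76]
force: [1.3, 0.3, 0.3]
width: -0.2
clock: 2.45
eef_pos: [566.9, -18.8, 295.7]
tool_rot: [3.138, 0.009, -3.127]
force: [0.6, -0.2, -0.1]
width: -0.0
pos [566.884 -18.796 295.669] rot [ 3.138  0.009 -3.127] q [-0.063  0.437  0.073  1.679 -0.04   1.018  1.61 ] t 2.45 w -0.03274759887192773 F [ 0.57  -0.153 -0.125]
shift units [ 0.229 -0.036 -0.147]
turn units [0.035 0.09  0.143]
dispenser 0.89 [332.6  26.1  73.9  52.1] [395.705  -7.42   32.678]
dispenser 0.85 [327.5 205.6  63.   83.9] [619.566  -9.464  50.822]
dispenser 0.22 [628.6  53.   22.8  47.2] [411.9   387.152  17.988]
plunger_top 0.51 [335.4   8.1  25.7  14.9] [386.087  -5.876  67.027]
plunger_top 0.45 [329.3 237.4  22.6  13.6] [555.177 -15.198 299.185]
round_pad 0.83 [206.5  82.8  78.   88.1] [ 460.22  -178.587    0.647]
stopper_1 0.65 [324.2 188.7  29.4  27.2] [597.429 -14.29   44.56 ]
```

View pics/w1.png

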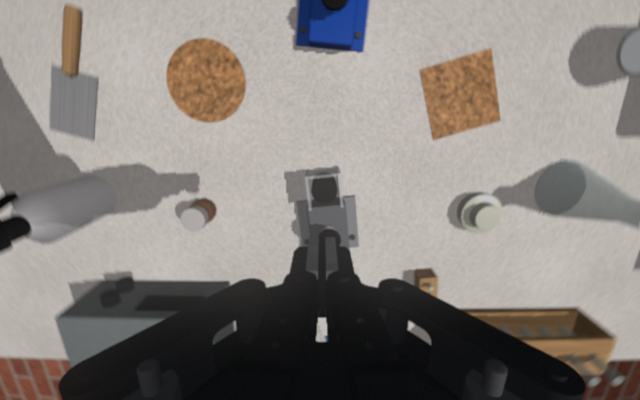

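```bash
python3 -m crank '[[[-0.8,0.1,0,0,0,0],[-0.8,0.1,0,0,0,0],[-0.8,0.1,0,0,0,0],[-0.7,0.1,0,0,0.1,0.1],[0,0,0.9,0,0,0],[0,0,1,0,0,0],[0,0,1,0,0,0],[0,0,1,0,0,0],[0,0,1,0,0,0],[0,0,0.5,0,0,0],[0,0,0,0,0,0]]]'
python3 - <<'E'
from h import *
im=ctrl.get_image("top")
go([660,-6,75],np.pi)
im=ctrl.get_image("scene");save(im,"s2.png",(260,160,420,280),5)
print(px(im,[660,-6,68]),px(im,ctrl.read_state()["eef_pos"]),px(im,[596.5,-14.5,52]))
E
```

```text
clock: 3.62
eef_pos: [665.6, 9.3, 131.3]
tool_rot: [3.135, 0.007, 3.135]
force: [-1.4, 1.0, 0.5]
width: -0.0
pos [666.057   9.535 132.534] rot [3.135 0.008 3.135] q [-0.088  0.757  0.06   1.567 -0.066  0.812  1.565] t 3.6667 w -0.2661289509347329 F [-0.253 -0.625 -0.452]
shift units [ 0.213 -0.532  1.913]
turn units [ 0.064  0.073 -0.062]
[319.85  222.448] [326.116 200.275] [313.69  212.689]
```

View pics/s2.png

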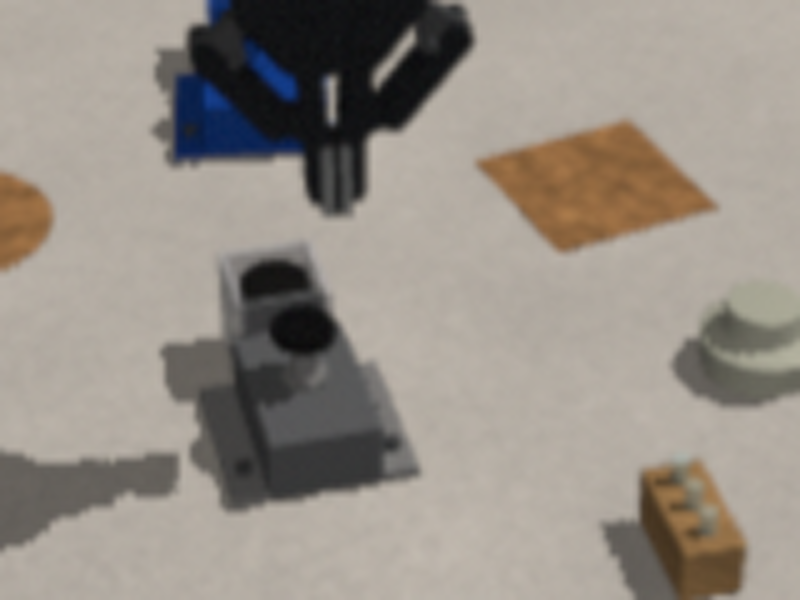

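The cap is at crop (303,328) and the fingertips at (335,210). The tip projects about 1–2 px off, so I take the cap at about (662,-6). Going in just above it.

```bash
python3 -m crank '[[[0.13,-0.52,0.6,0,0,0],[0,0,0.7,0,0,0],[0,0,0.3,0,0,0],[0,0,0,0,0,0],[0,0,0,0,0,0]]]'
python3 - <<'E'
from h import *
go([662,-6,75],np.pi)
im=ctrl.get_image("scene");save(im,"s3.png",(280,180,380,260),6)
E
```

```text
clock: 4.13
eef_pos: [671.9, -4.7, 95.2]
tool_rot: [3.135, 0.029, 3.135]
force: [0.2, 0.1, 0.2]
width: -0.3
pos [671.865  -4.655  95.191] rot [3.135 0.029 3.135] q [-0.063  0.802  0.053  1.595 -0.067  0.717  1.588] t 4.1333 w -0.32502347174918206 F [0.219 0.083 0.2  ]
shift units [ 0.348 -0.052  0.663]
turn units [ 0.065  0.278 -0.062]
```

View pics/s3.png

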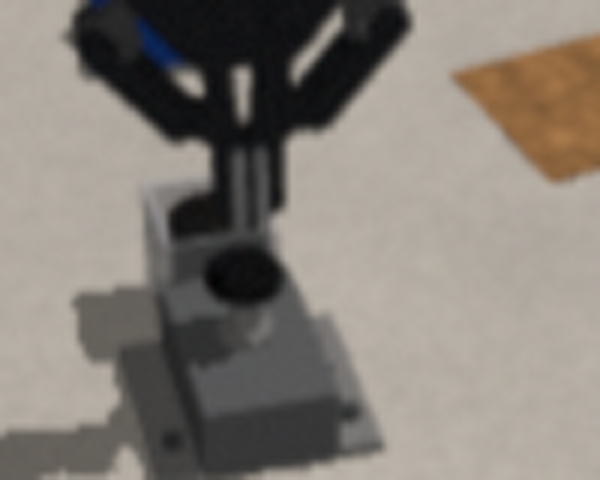

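```bash
python3 -m crank '[[[0.33,-0.08,0,0,0.3,0],[0,0,0.3,0,0,0],[0,0,0.2,0,0,0],[0,0,0,0,0,0],[0,0,0,0,0,0]]]'
python3 - <<'E'
from h import *
go([662,-7,75],np.pi)
im=ctrl.get_image("scene");print(px(im,ctrl.read_state()["eef_pos"]),px(im,[662,-7,68]),pt(im,320.5,225.7,68), pt(im,320.5-.9,225.7-1.8,68))
E
```

```text
clock: 4.6
eef_pos: [666.4, -5.3, 84.6]
tool_rot: [3.134, 0.008, 3.136]
force: [-0.8, 1.0, -0.2]
width: 0.2
pos [666.417  -5.332  84.56 ] rot [3.134 0.008 3.136] q [-0.06   0.818  0.051  1.594 -0.068  0.722  1.591] t 4.6 w 0.17557165930227295 F [-0.804  0.955 -0.242]
shift units [ 0.15  -0.059  0.317]
turn units [ 0.074  0.081 -0.049]
[320.255 218.331] [319.523 222.993] [672.748  -5.939  68.   ] [665.531  -7.223  68.   ]
```

```bash
python3 -m crank '[[[0.1,-0.05,0.2,0,0.08,0],[0.05,0,0.2,0,0,0],[0,0,0.3,0,0,0],[0,0,0.3,0,0,0],[0,0,0.3,0,0,0],[0,0,0.3,0,0,0]]]'; python3 -m crank '[[[0,0,0.2,0,0,0],[0,0,0.2,0,0,0],[0,0,0.15,0,0,0]]]'
```

```text
clock: 5.15
eef_pos: [664.0, -6.5, 43.5]
tool_rot: [3.133, 0.004, 3.136]
force: [-27.9, 0.9, 99.2]
width: -0.1
clock: 5.4
eef_pos: [663.6, -6.5, 44.0]
tool_rot: [3.132, 0.004, 3.135]
force: [-8.1, 0.4, 23.6]
width: -0.1
```

```bash
python3 -m crank '[[[0,0,-0.2,0,0,0],[0,0,-0.3,0,0,0],[0,0,-0.4,0,0,0],[0,0,-0.5,0,0,0],[0,0,-0.5,0,0,0],[0,0,-0.8,0,0,0],[0,0,-0.8,0,0,0],[0,0,-0.8,0,0,0],[0,0,-0.8,0,0,0],[0,0,0,0,0,0]]]'
python3 - <<'E'
from h import *
go([560,-20,150],1.15)
im=ctrl.get_image("scene");save(im,"s4.png",(230,150,390,270),5)
for q in ("stopper_1","plunger_top"):
  for r in ctrl.search_frame(q,im)[:3]:
    e=r["extent"];print(q,r["conf"],np.array(e),pt(im,e[0],e[1]))
im=ctrl.get_image("top")
for r in ctrl.search_frame("stopper_1",im)[:4]:
    e=r["extent"];print(r["conf"],np.array(e),pt(im,e[0],e[1]),pt(im,e[0],e[1],12))
E
```

```text
clock: 6.23
eef_pos: [660.9, -8.4, 202.2]
tool_rot: [3.132, -0.0, 3.135]
force: [1.5, -1.0, 0.1]
width: -0.1
pos [660.899  -8.41  202.224] rot [ 3.132 -0.     3.135] q [-0.061  0.675  0.063  1.515 -0.061  0.954  1.587] t 6.2333 w -0.14353951338046386 F [ 1.493 -0.979  0.075]
shift units [ 3.36  -0.427  1.738]
turn units [ 0.058 -0.096 18.951]
stopper_1 0.41 [305.7 209.    7.4   7.2] [522.157 -29.381  12.77 ]
plunger_top 0.63 [323.  227.2  11.7  15.2] [675.67   -0.496  65.199]
plunger_top 0.63 [307.8 166.8   6.7  11.2] [390.06   -9.325  63.729]
```

View pics/s4.png

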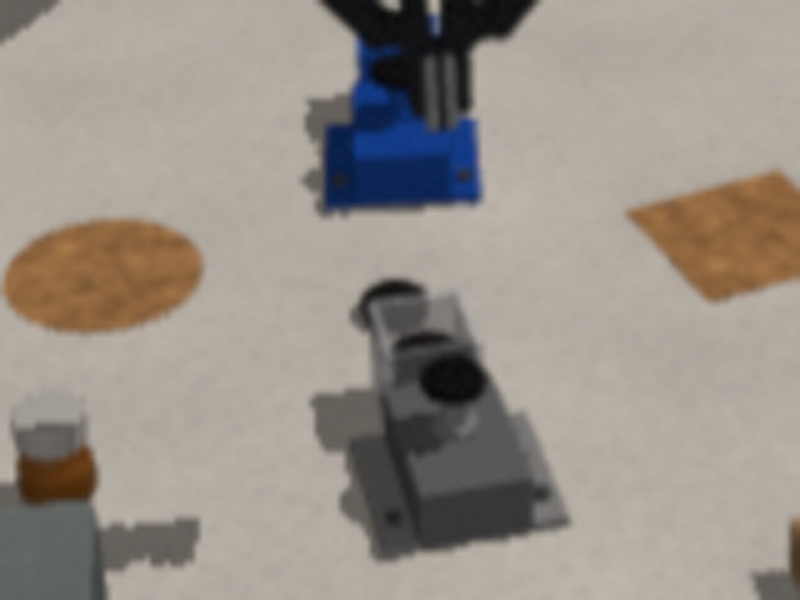

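The stopper is out, at crop (393,300), the plunger is up again, and the pad lies left at (104,275). I'll locate the stopper precisely with the wrist camera.

```bash
cat >> h.py <<'E'
def blob(im,c,rad=60,zlo=6,zhi=16):
    D=im["depth"];v,u=np.nonzero(D>0);K=im["camera_matrix"]
    p=np.float64(np.c_[(u-K[0][2])/K[0][0],(v-K[1][2])/K[1][1]]);s=p.copy()
    for _ in range(20): s=p/(1+im["k1"]*(s**2).sum(1))[:,None]
    d=D[v,u][:,None];X=(np.c_[s*d,d]-np.array(im["t"]))@np.array(im["R"])
    col=im["color"][v,u].max(1)
    k=(X[:,2]>zlo)&(X[:,2]<zhi)&(np.hypot(X[:,0]-c[0],X[:,1]-c[1])<rad)&(col<70)
    Q=X[k]
    if len(Q)<5: print("few",len(Q));return
    (a,b),r=cv2.minEnclosingCircle(np.float32(Q[:,:2]));print("n",len(Q),"mean",Q.mean(0),"circ",a,b,r,"range",Q.min(0),Q.max(0))
E
python3 - <<'E'
from h import *
for n in ("wrist","top"):
    im=ctrl.get_image(n);print(n);blob(im,(525,-25),35)
    for r in ctrl.search_frame("stopper_1",im)[:3]:
        e=r["extent"];print(r["conf"],np.array(e),pt(im,e[0],e[1],12))
    if n=="wrist": save(im,"w5.png")
E
```

```text
wrist
n 1003 mean [519.755 -23.749  10.821] circ 519.5809936523438 -23.82779884338379 17.4573974609375 range [502.41  -40.588   6.993] [537.001  -7.183  13.67 ]
0.7 [312.7 129.4  37.2  37.7] [600.413 -15.714  12.   ]
0.56 [302.9  46.9  33.4  37.3] [519.339 -24.367  12.   ]
top
few 0
0.35 [441.3 234.   24.   54.3] [ 442.637 -367.299   12.   ]
```

View pics/w5.png

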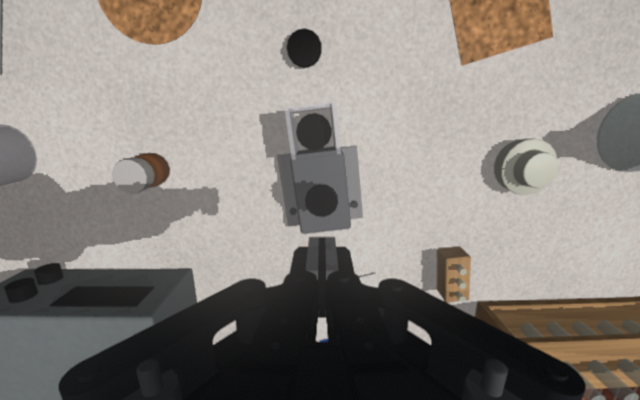

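The stopper is at (519.6, -23.8) with its top at about 12 mm and a radius of 17.5 mm, which matches the size given. I'll move to a standoff behind it and turn so that the two partly open fingers straddle it. The push goes along tool -x, and yaw will be 1.203.

```bash
python3 -m crank '[[[0.8,0.3,0,0,0,0],[0.8,0.3,0,0,0,0],[0.8,0.3,0,0,0,0],[0.8,0.3,0,0,0,0],[0.8,0.15,0,0,0,0],[0,0,0,0,0,1],[0,0,0,0,0,1],[0,0,0,0,0,1],[0,0,0,0,0,1],[0,0,0,0,0,1],[0,0,0,0,0,1],[0,0,0,0,0,1]]]' 0.43 && python3 -m crank '[[[0,0,0,0,0,1],[0,0,0,0,0,1],[0,0,0,0,0,1],[0,0,0,0,0,1],[0,0,0,0,0,1],[0,0,0,0,0,1],[0,0,0,0,0,1],[0,0,0,0,0,1],[0,0,0,0,0,1],[0,0,0,0,0,1],[0,0,0,0,0,1],[0,0,0,0,0,0.5]]]'
python3 - <<'E'
from h import *
go([541,32,50],1.203)
E
```

```text
clock: 7.68
eef_pos: [528.9, 34.6, 192.8]
tool_rot: [-3.136, -0.02, 2.369]
force: [0.1, -1.0, -0.1]
width: 24.3
clock: 8.68
eef_pos: [528.0, 35.8, 189.7]
tool_rot: [-3.118, 0.002, 1.102]
force: [0.1, -0.8, 0.4]
width: 24.1
pos [527.954  35.806 189.685] rot [-3.118  0.002  1.102] q [-0.533  0.602  0.649  1.892 -0.491  0.836 -0.09 ] t 8.6833 w 24.14048088568403 F [ 0.077 -0.791  0.443]
shift units [0.094 0.555 4.644]
turn units [-0.227  0.011 -0.962]
```

```bash
python3 -m crank '[[[0,0,0,-0.2,0,-0.96],[0.15,0.5,0.6,0,0,0],[0,0,0.8,0,0,0],[0,0,0.8,0,0,0],[0,0,0.8,0,0,0],[0,0,0.6,0,0,0],[0,0,0.3,0,0,0],[0,0,0,0,0,0],[0,0,0,0,0,0]]]'
python3 - <<'E'
from h import *
go([541,32,4],1.203)
E
```

```text
clock: 9.43
eef_pos: [545.8, 35.8, 66.8]
tool_rot: [-3.141, 0.001, 1.208]
force: [0.3, -0.4, 0.5]
width: 24.6
pos [545.767  35.752  66.809] rot [-3.141  0.001  1.208] q [-0.41   0.777  0.462  1.947 -0.623  0.563  0.114] t 9.4333 w 24.641222026982742 F [ 0.299 -0.447  0.505]
shift units [-0.171 -0.104  2.094]
turn units [-0.002  0.013  0.046]
```

```bash
python3 -m crank '[[[-0.1,-0.1,0.5,0,0,0],[0,0,0.6,0,0,0],[0,0,0.5,0,0,0],[0,0,0.2,0,0,0],[0,0,0,0,0,0],[0,0,0,0,0,0]]]'
python3 - <<'E'
from h import *
go([541,32,4],1.203)
im=ctrl.get_image("scene");save(im,"s6.png",(230,150,390,270),5)
E
```

```text
clock: 9.93
eef_pos: [547.8, 33.9, 17.5]
tool_rot: [3.13, -0.003, 1.209]
force: [0.2, 0.3, -0.1]
width: 24.3
pos [547.795  33.907  17.51 ] rot [ 3.13  -0.003  1.209] q [-0.353  0.848  0.375  1.966 -0.687  0.444  0.174] t 9.9333 w 24.343453810878113 F [ 0.161  0.35  -0.055]
shift units [-0.141 -0.194  0.448]
turn units [ 0.107 -0.031  0.055]
```

View pics/s6.png

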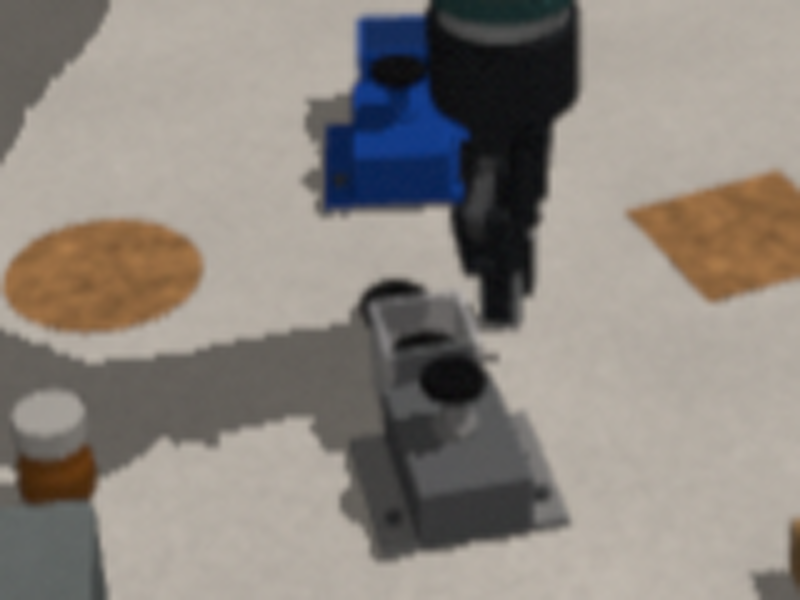

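```bash
python3 -m crank '[[[0,-0.19,0.2,0.1,0,0.05],[0,0,0.22,0,0,0],[0,0,0.05,0,0,0],[0,0,0,0,0,0]]]'
python3 - <<'E'
from h import *
go([519.6+.36*30,-23.8+.933*30,4],1.203)
E
```

```text
clock: 10.32
eef_pos: [544.3, 36.6, 5.1]
tool_rot: [3.137, -0.006, 1.204]
force: [0.3, 0.2, 0.6]
width: 24.2
pos [544.271  36.606   5.128] rot [ 3.137 -0.006  1.204] q [-0.342  0.865  0.352  1.971 -0.704  0.422  0.182] t 10.3167 w 24.219720835547683 F [0.33  0.216 0.604]
shift units [-1.175 -0.044  0.031]
turn units [ 0.043 -0.053  0.008]
```

```bash
python3 -m crank '[[[-0.3,0,0,0,0,0],[-0.3,0,0,0,0,0],[-0.3,-0.04,0,0,0,0],[-0.25,0,0,0,0,0],[-0.25,0,0,0,0,0],[-0.25,0,0,0,0,0],[-0.25,0,0,0,0,0],[-0.25,0,0,0,0,0],[0,0,0,0,0,0]]]'
python3 - <<'E'
from h import *
go([468.6,-156,4],1.203)
im=ctrl.get_image("scene");save(im,"s7.png",(230,150,390,270),5)
E
```

```text
clock: 11.07
eef_pos: [518.7, -26.0, 5.3]
tool_rot: [3.137, -0.01, 1.207]
force: [0.6, -0.1, 0.5]
width: 24.5
pos [518.733 -25.991   5.279] rot [ 3.137 -0.01   1.207] q [-0.19   0.838  0.293  2.042 -0.698  0.354  0.311] t 11.0667 w 24.451712944006253 F [ 0.552 -0.115  0.547]
shift units [-4.645 -0.022 -0.003]
turn units [ 0.041 -0.094  0.042]
```

View pics/s7.png

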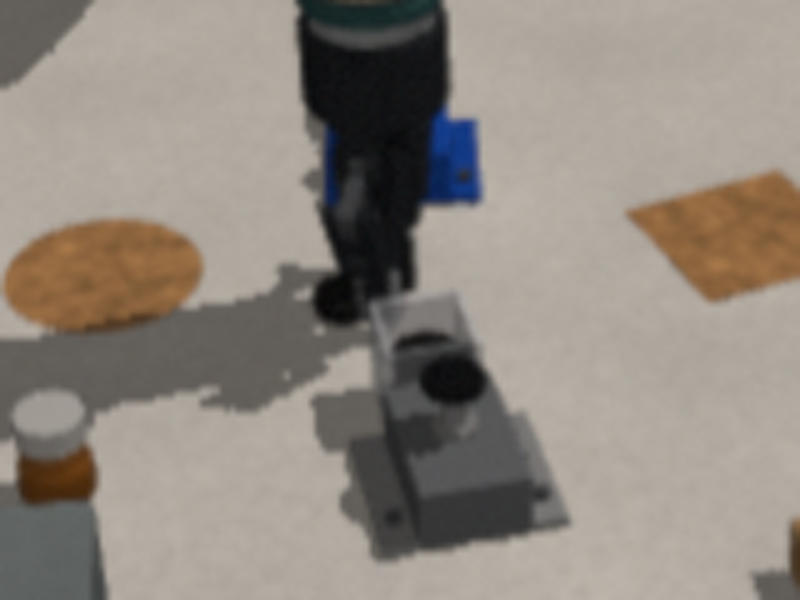

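The stopper sits at crop (340,298), nested in front of the fingers, so the push works. Continuing.

```bash
python3 -m crank '[[[-0.25,0,0,0,-0.09,0],[-0.25,0,0,0,0,0],[-0.25,0,0,0,0,0],[-0.25,0,0,0,0,0],[-0.25,0,0,0,0,0],[-0.25,0,0,0,0,0],[-0.25,0,0,0,0,0],[-0.25,0,0,0,0,0],[-0.25,0,0,0,0,0],[-0.25,0,0,0,0,0],[-0.25,0,0,0,0,0],[0,0,0,0,0,0]]]'
python3 - <<'E'
from h import *
go([468.6,-156,4],1.203)
im=ctrl.get_image("scene");save(im,"s8.png",(230,150,390,270),5)
E
```

```text
clock: 12.12
eef_pos: [486.9, -110.4, 5.0]
tool_rot: [3.137, 0.0, 1.209]
force: [0.6, -0.1, 0.1]
width: 24.6
pos [ 486.906 -110.359    4.963] rot [3.137 0.    1.209] q [-0.002  0.823  0.255  2.093 -0.671  0.3    0.459] t 12.1167 w 24.584690589547222 F [ 0.554 -0.054  0.096]
shift units [-1.639 -0.032  0.032]
turn units [0.043 0.    0.054]
```

View pics/s8.png

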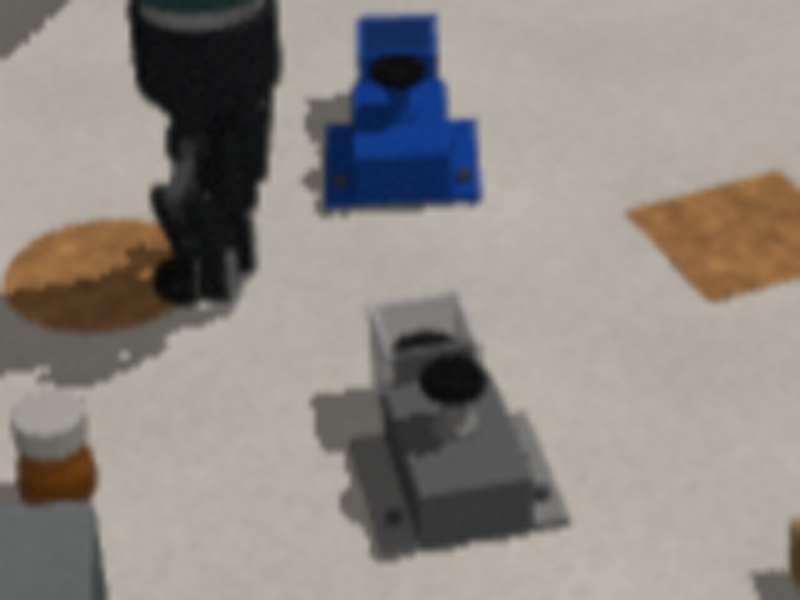

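The stopper at crop (178,280) is at the pad's edge. Pushing the last 49 mm, then backing off and rising.

```bash
python3 -m crank '[[[-0.25,0,0,0,0,0],[-0.25,0,0,0,0,0],[-0.25,0,0,0,0,0],[-0.25,0,0,0,0,0],[-0.25,0,0,0,0,0],[-0.2,0,0,0,0,0],[0,0,0,0,0,0]]]'; python3 -m crank '[[[0.2,0,0,0,0,0],[0.3,0,0,0,0,0],[0.4,0,0,0,0,0],[0.4,0,0,0,0,0],[0.4,0,-0.1,0,0,0],[0.3,0,-0.5,0,0,0],[0.3,0,-0.8,0,0,0],[0.5,0,-0.8,0,0,0],[0.5,0,-0.8,0,0,0],[0.5,0,-0.8,0,0,0],[0.5,0,-0.8,0,0,0],[0,0,0,0,0,0]]]';  python3 - <<'E'
from h import *
for n in ("top","scene"):
    im=ctrl.get_image(n);print(n);blob(im,(460,-178),55,5,17)
    for q in ("round_pad","stopper_1"):
        for r in ctrl.search_frame(q,im)[:3]:
            e=r["extent"];print(q,r["conf"],np.array(e),pt(im,e[0],e[1]))
save(im,"s9.png",(230,150,390,270),5)
E
```

```text
clock: 12.75
eef_pos: [470.6, -153.4, 4.7]
tool_rot: [3.137, -0.001, 1.211]
force: [0.8, 1.0, 0.7]
width: 24.5
clock: 13.75
eef_pos: [517.8, -12.0, 146.4]
tool_rot: [-3.136, -0.007, 1.222]
force: [1.2, 0.8, 0.2]
width: 24.5
top
n 93 mean [ 463.586 -174.998   12.185] circ 463.7497253417969 -175.94570922851562 16.70256996154785 range [ 448.503 -192.501    5.137] [ 478.141 -159.563   16.845]
round_pad 0.89 [377.  228.2  37.7  38.8] [ 459.712 -176.887   15.317]
scene
n 88 mean [ 467.188 -174.593   10.124] circ 465.1304626464844 -174.37380981445312 19.513731002807617 range [ 447.745 -190.847    5.075] [ 484.057 -157.614   14.48 ]
round_pad 0.63 [251.9 206.2  40.9  23.3] [ 476.443 -172.073    5.405]
stopper_1 0.7 [249.9 204.2   9.1  11. ] [ 470.58  -177.175    8.523]
stopper_1 0.67 [379.2 199.9  39.8  22.9] [494.008 175.183   1.608]
stopper_1 0.42 [456.4 200.1  38.7  57.4] [624.4   338.782  71.523]
```

View pics/s9.png

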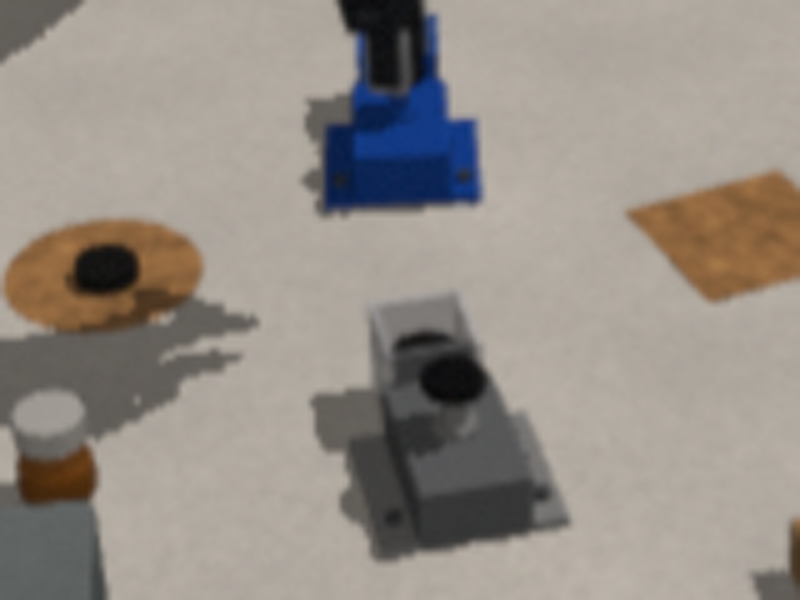

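The stopper lies flat near the pad's centre at crop (105,270), the plunger is up, and the arm is clear. Handing in.

```bash
python3 -c "
from cell import ctrl;print(ctrl.finish_job())"
```

```text
the job is handed in; nothing more can be done
None
```

I pressed the grey dispenser's plunger once to its stop, and it came back up and ejected one stopper. I then slid that stopper about 160 mm across the table with the two half-open fingers, backed off and handed in at about 14 s of the 61 s allowed.

- **Stopper:** it lies flat on the round pad. The top camera puts it at about (464, -176), against a pad centre of about (460, -178). That is roughly 5 mm off centre, and about 37 mm would still have kept it wholly on the pad. Its top is at about 12 mm.
- **Camera disagreement:** the scene camera gave a slightly different stopper position, about (465 to 471, -175). It is still well inside the pad.
- **Press force:** the wrist force read 99 N as the plunger hit its stop, higher than I intended but under the 120 N limit. The fingertips were pressing, not the gripper body. I only see the force at the end of each call, so a brief higher peak can't be ruled out.
- **Everything else:** in the last picture the plunger is up and stoppers are still in the magazine, though I did not count them. The blue look-alike, the square pad and the small jar look unmoved. I did not check the things outside that crop again.

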